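# Hang a washed plate on the twin pins of the drying stand

### The job

Take the bare aluminium plate from the washing rack and hang it on the drying stand: bring both holes over the two headed pins together, slide it fully home against the bar, and let it down to hang level from both pins. The pin bar is clamped at a different height every time, so feel for the pins with light pressure and never force the plate or the gripper against the stand. Leave the blue plate, the spray bottle and the bin where they are.

Things in the scene. Friction and masses are not known exactly. Their poses are not given: they have to be found in the camera images.
- plate_mid (a point): centre of the bare aluminium plate to hang (sizes here all in mm: 8 thick, 180 wide, 115 tall, about 0.26 kg): half-way up, 57.5 above its lower edge, mid-width, mid-thickness. z up, y along its width, x through its thickness. It starts upright in the washing rack; both faces are alike, so it may hang either way round
- plate: the same plate; origin at the middle of its lower edge, axes as plate_mid. Lower 75: 180 wide, ending in a comb of four grooved teeth; top 40: a tab 60 wide, the place to grip across the 8 thickness from above
- plate_tab (a point): centre of the plate's tab: 37.5 above plate_mid, 20 below the tab's top edge, 40 above the hole centres; the tab reaches 30 to each side along y. Axes as plate_mid
- hole_a (a point): centre (mid-thickness) of one of the plate's two round through holes, 16 in diameter: 60 to +y of plate_mid and 2.5 below it. Axes as plate_mid
- hole_b (a point): centre of the plate's other hole, 16 in diameter: 60 to -y of plate_mid and 2.5 below it
- blue_mid (a point): centre (half-way up) of the blue anodised plate in the other slot of the washing rack, 90 from the bare one, same shape and size. Leave it
- wash_rack: fixed washing rack: white base 150 x 150 x 8, origin on the table under its centre, z up. Two slots along its y, 45 to -x and 45 to +x; either plate may be in either. Each slot: two pairs of grey fins, 66 to each side along y, reaching 38 above the table, leaving 11.6 for the 8 thick plate. Plates rest on the base, 8 above the table
- stand_mark (a point): reference of the fixed drying stand: on the table directly under the middle of the front face of its pin bar. +x level, straight out of that face, the way both pins point; y along the bar; z up. A plate hung home has its mid-thickness at x = 4 and its hole centres 3.5 below the pin axes. Pins at y = -60 and 60 (see bar_range)
- stand: the drying stand, same origin and axes as stand_mark. Bar: square profile 20 x 20, 270 long, x = -20 to 0, its top 10 above the pin axes. It does not yield. Posts 20 x 20 behind it, at y = -115 and 115, x = -40 to -20, 179 tall. Drip tray 14 high below, x = -55 to 75, y = -85 to 85
- spray_bottle: loose spray bottle, 74 in diameter, 206 tall, blue head; bystander. Origin at the centre of its foot
- pin_bin: loose blue bin 110 x 150 x 50 holding brass pins; bystander. Origin under its centre
- bar_range (a point): 145 above stand_mark, same axes: the middle of the height range in which the pin bar can be clamped. Both pins' axes lie at one height, anywhere from 16 below to 16 above this point, NOT measured: find it by feel. Pins, along x from the bar's face: neck 9 in diameter to 14, head 13 in diameter from 14 to 22, bevelled to 11 at its flat nose at 24
Not all that is in view belongs to the job. Of the things shaped like the plate, the aluminium one is meant.

How it is judged:
On the way, in this order (a step that is already met when the one before it is completed fails the run):
1. the bare plate is lifted clear of the washing rack (height (world z) of plate_mid above 0.105 m), for 0.2 s.
2. both holes are on the pins, past their heads (x of hole_a in the frame of stand_mark between 0 and 0.011 m and x of hole_b in the frame of stand_mark between 0 and 0.011 m and y of plate_mid in the frame of stand_mark between -0.006 and 0.006 m and height (world z) of plate_mid between 0.117 and 0.174 m), for 0.2 s.
At the end, for the whole second after the job is handed in: the bare plate hangs at rest from both pins, released, both holes behind the pin heads: each hole's gap to the bar under 2.5 mm, centred between the pins within 6 mm, upright within 4 degrees (x of hole_a in the frame of stand_mark between 0 and 0.0065 m and x of hole_b in the frame of stand_mark between 0 and 0.0065 m and y of plate_mid in the frame of stand_mark between -0.006 and 0.006 m and height (world z) of plate_mid between 0.117 and 0.162 m and angle between plate_mid's own z axis and vertical below 0.07 rad and linear speed of plate below 0.02 m/s); the robot touches nothing.
It fails at once if the plate is forced against the drying stand (over 30 N) (contact force between plate and stand above 30 N).
It fails at once if the gripper strikes the drying stand (over 30 N) (contact force between the fingers and stand above 30 N).
It fails at once if the blue plate is disturbed (over 15 mm) (distance of blue_mid from where it was at the start of the episode above 0.015 m).
It fails at once if the spray bottle is moved (over 30 mm) or tipped (distance of spray_bottle from where it was at the start of the episode above 0.03 m or angle between spray_bottle's own z axis and vertical above 0.3 rad).
It fails at once if the bin is moved (over 30 mm) (distance of pin_bin from where it was at the start of the episode above 0.03 m).
It also fails if it takes over 58 s, if anything falls off the work surface, if the arm or the gripper's body presses on something with over 40 N, if the wrist force passes 120 N, or if a joint passes its speed limit or range.

### The arm

A 6-joint arm with a two-finger parallel gripper is mounted at the origin on the work surface. World frame = base frame: x ahead of the robot, y to its left, z up, the work surface at z = 0. Lengths are in m, angles in rad, forces in N, time in s.
With the tool pointing down it reaches from about 0.275 to 1 m from the base axis. Payload 8.4 kg.
Tool frame: the origin (TCP) lies on the centre line of the jaws, within the pads' length; the fingertips stand 17 mm ahead of it and the grasp point (between the pads) lies 2 mm behind it (bot.tcp_to_tips is the y of the fingertips in the tool frame, in m); y points along the fingers, z is the direction in which the jaws open and shut, and the axes are right-handed (so a half turn about y gives the same grasp; the last joint's range is limited). The gripper opens to 85 mm and grips with 20 to 120 N. Pads are 22 mm wide; open, the fingers measure 114 mm over their backs; the gripper's body (76 mm by 85 mm) begins 54 mm behind the grasp point. The pads swing forward as they close: fully open they stand 13 mm farther back than shut.
Start: joints at [1.114, 0.353, 1.633, -0, 1.155, -0.002], TCP at [0.275, 0.561, 0.21] pointing down, gripper open.
Joint ranges: [-2.63, 2.63], [-0.92, 2.1], [0.06, 2.66], [-1.3, 4.44], [0, 2.69], [-3.02, 3.02]. Speed limits (rad/s): [2.22, 2.22, 2.79, 3.14, 3.14, 3.14].

### API

Orientations are given as a unit quaternion [x, y, z, w].
In Python, from workcell import bot, hand, kinematics, get_obs, vision, hand_in gives the robot as it stands. The module is installed in compiled form; this text tells all that it offers. Calls block until the motion is done:
- bot.reach(position, orientation): joint-space move of the TCP to a pose.
- bot.servo_line(position, ori=None, velocity=0.15): straight line of the TCP; ori=None keeps the orientation; velocity is the mean speed in m/s.
- bot.goto_joints(angles): joint-space move.
- hand.move_gripper(opening, strength=None): finger opening in m; strength is the grip in N (None keeps the last); returns when the fingers have stopped.
- bot.dwell(seconds).
- kinematics.solve_ik(position, orientation): joint angles nearest the present ones, or None.
- get_obs(): the state.
- vision.read_camera(name): name is "side" or "top"; returns a dict with "frame" (420x560x3 uint8, red, green, blue), "intrinsics" (3x3 intrinsics, pixels), "view" (4x4, takes a point from world to camera coordinates). Camera axes: x right, y down, z forward; pixel columns grow to the right and rows downward; lengths in m; the calibration is good to about 2 mm. A picture is of the moment at which its call begins. There is no depth.
A pose or a line that the arm cannot do raises bot.IKError and nothing moves.
- hand_in(): hands the job in, once; it reports no verdict.
The state is a dict: "time_s": time; "joint_pos": joint angles; "joint_vel": joint speeds; "joint_efforts": joint torques, N m; "position": TCP position; "orientation": TCP orientation; "wrist_force": force on the tool from outside, world axes, zero at the start; "ft_torque": the same for the moment, N m; "gripper_width": finger opening in m.
Only numpy, scipy, OpenCV 4.12 (cv2) and the standard library are available. Lean on these libraries where they do the work, as an engineer would, in place of code of your own. Each camera call takes 0.05 s, during which the arm holds its last target.

## Working session

There is one attempt and no reset: what is moved stays moved. The work goes in short steps, each a Python script; the robot and the scene stay as the last script left them, time stands still between calls to the robot, and variables do not carry over. Pictures are saved under pics/ and viewed, and the job is handed in when it is done.

```bash
mkdir -p pics; python3 - <<'E'
from workcell import *
import cv2,numpy as np
for n in("top","side"):
    r=vision.read_camera(n); cv2.imwrite(f"pics/{n}0.png",r["frame"][:,:,::-1]); print(n,r["intrinsics"].round(1).tolist(),r["view"].round(4).tolist())
o=get_obs(); print(o)
E
```

```text
top [[421.7, 0.0, 270.6], [0.0, 421.7, 212.5], [0.0, 0.0, 1.0]] [[-0.0218, -0.9997, -0.0132, 0.0459], [-0.9935, 0.0231, -0.1117, 0.6541], [0.112, 0.0107, -0.9937, 1.0405], [0.0, 0.0, 0.0, 1.0]]
side [[417.8, 0.0, 275.5], [0.0, 417.8, 201.6], [0.0, 0.0, 1.0]] [[0.8579, -0.5135, -0.0194, -0.5325], [-0.2821, -0.4391, -0.853, 0.294], [0.4295, 0.7372, -0.5215, 0.5726], [0.0, 0.0, 0.0, 1.0]]
{'time_s': 0.1, 'joint_pos': array([ 1.11359189e+00,  3.53607712e-01,  1.63405291e+00, -3.34355494e-05,
        1.15521557e+00, -2.39214096e-03]), 'joint_vel': array([-0.00063925, -0.00088273, -0.00313677,  0.00043368, -0.00257518,
        0.00104928]), 'joint_efforts': array([-1.39922067e-03, -6.06351614e+01, -3.42826009e+01, -2.42173401e-04,
        3.97290423e-03,  6.91564514e-05]), 'position': array([0.27436202, 0.5610511 , 0.20932171]), 'orientation': array([ 0.6893472 , -0.15950623,  0.15932055, -0.68845854]), 'wrist_force': array([ 0.78542164, -0.13000812, -1.05243015]), 'ft_torque': array([ 0.00396784,  0.0067389 , -0.01519289]), 'gripper_width': 0.08566297202929131}
```

View pics/top0.png

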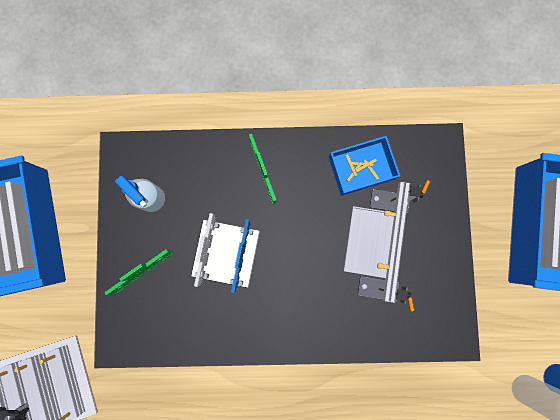

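View pics/side0.png

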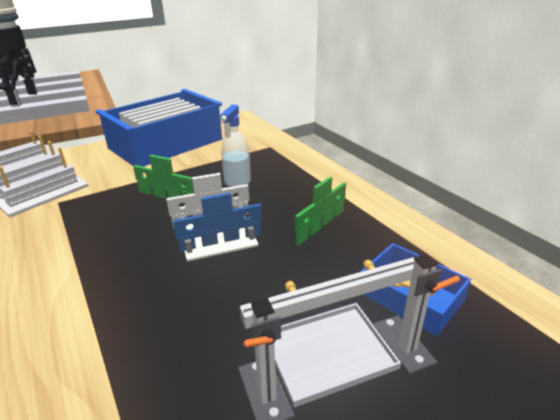

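The top view shows the bare plate in the rack's left slot (about 205,250) and the blue plate at (242,255). The stand bar is at about (398,240), with brass pins pointing left at (388,213) and (383,266). The bottle is at (145,195) and the bin at (365,165). I'll zoom in next.

```bash
python3 - <<'E'
import cv2,numpy as np
t=cv2.imread("pics/top0.png"); s=cv2.imread("pics/side0.png")
cv2.imwrite("pics/t_rack.png",cv2.resize(t[200:300,180:280],None,fx=6,fy=6,interpolation=cv2.INTER_CUBIC))
cv2.imwrite("pics/t_stand.png",cv2.resize(t[170:320,330:440],None,fx=4,fy=4,interpolation=cv2.INTER_CUBIC))
cv2.imwrite("pics/s_rack.png",cv2.resize(s[165:265,155:275],None,fx=6,fy=6,interpolation=cv2.INTER_CUBIC))
cv2.imwrite("pics/s_stand.png",cv2.resize(s[240:420,230:480],None,fx=3,fy=3,interpolation=cv2.INTER_CUBIC))
E
```

```text
(no output)
```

View pics/t_rack.png

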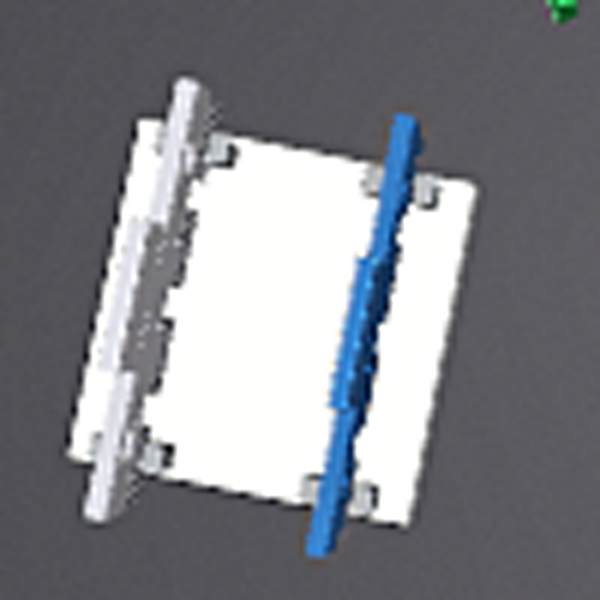

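View pics/t_stand.png

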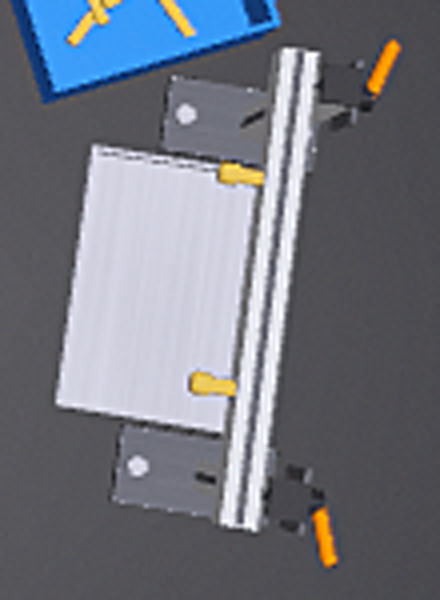

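View pics/s_rack.png

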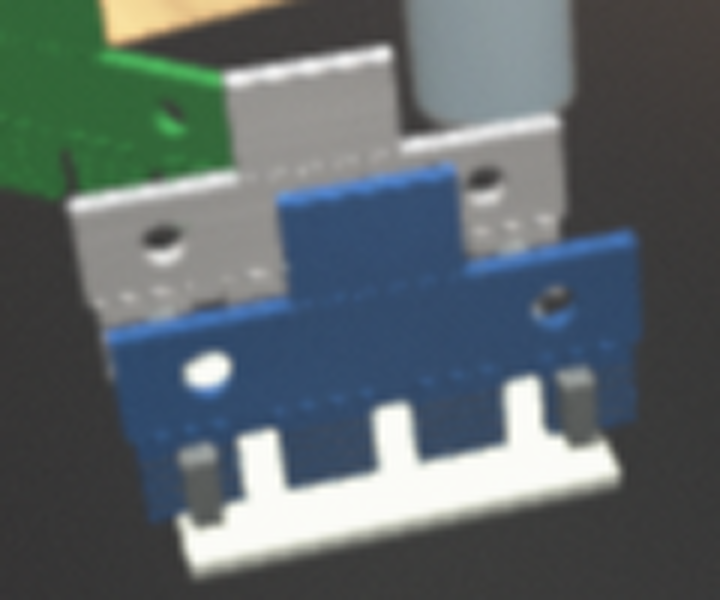

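View pics/s_stand.png

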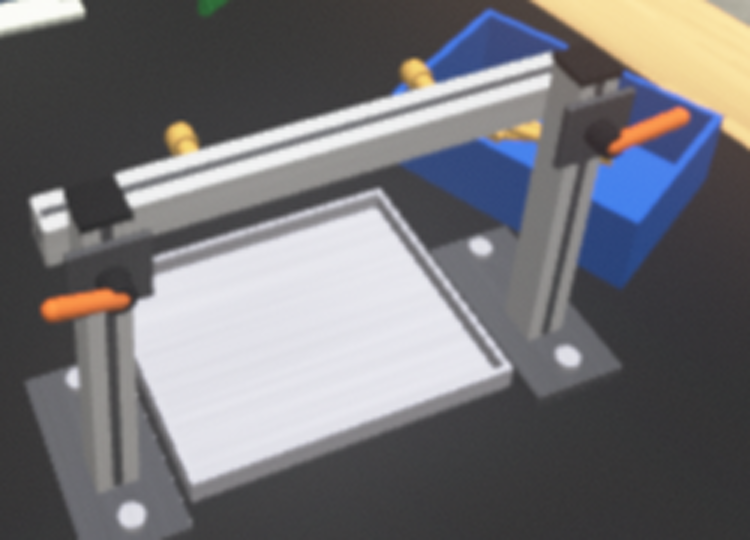

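```bash
cat > H.py <<'E'
import numpy as np,cv2
from scipy.spatial.transform import Rotation as R
K={"top":np.array([[421.7,0,270.6],[0,421.7,212.5],[0,0,1]]),"side":np.array([[417.8,0,275.5],[0,417.8,201.6],[0,0,1]])}
V={"top":np.array([[-0.0218,-0.9997,-0.0132,0.0459],[-0.9935,0.0231,-0.1117,0.6541],[0.112,0.0107,-0.9937,1.0405]]),
"side":np.array([[0.8579,-0.5135,-0.0194,-0.5325],[-0.2821,-0.4391,-0.853,0.294],[0.4295,0.7372,-0.5215,0.5726]])}
def ray(c,p):
    r=V[c][:,:3]; o=-r.T@V[c][:,3]; d=r.T@np.linalg.inv(K[c])@np.array([p[0],p[1],1.]); return o,d/np.linalg.norm(d)
def onz(c,p,z):
    o,d=ray(c,p); return o+d*(z-o[2])/d[2]
def tri(pt,ps):
    A=[];b=[]
    (o1,d1),(o2,d2)=ray("top",pt),ray("side",ps)
    t=np.linalg.lstsq(np.c_[d1,-d2],o2-o1,rcond=None)[0]
    a,b=o1+t[0]*d1,o2+t[1]*d2
    return (a+b)/2,np.linalg.norm(a-b)
def proj(c,X):
    q=K[c]@(V[c][:,:3]@np.asarray(X)+V[c][:,3]); return q[:2]/q[2]
E
python3 - <<'E'
from H import *
t=cv2.imread("pics/top0.png"); s=cv2.imread("pics/side0.png")
def comps(img,m,box,amin):
    x0,y0,x1,y1=box; mm=np.zeros_like(m); mm[y0:y1,x0:x1]=m[y0:y1,x0:x1]
    cs,_=cv2.findContours(mm,cv2.RETR_EXTERNAL,cv2.CHAIN_APPROX_NONE)
    return [c for c in cs if cv2.contourArea(c)>=amin]
def hsv(i,lo,hi): return cv2.inRange(cv2.cvtColor(i,cv2.COLOR_BGR2HSV),lo,hi)
# pins
for n,im,box in(("top",t,(370,195,400,280)),("side",s,(280,250,380,300))):
    m=hsv(im,(15,90,80),(32,255,255))
    for c in comps(im,m,box,6):
        print(n,"brass",cv2.contourArea(c),c[:,0].mean(0).round(1),cv2.minAreaRect(c),c[:,0].min(0),c[:,0].max(0))
# tray in top: near-white purple
m=cv2.inRange(t,(190,190,190),(255,255,255))
for c in comps(t,m,(335,190,420,310),30):
    print("greyTop",cv2.contourArea(c),cv2.minAreaRect(c)); print(cv2.approxPolyDP(c,2,True)[:,0].tolist())
m=cv2.inRange(t,(235,240,240),(255,255,255))
for c in comps(t,m,(180,200,280,300),100):
    r=cv2.minAreaRect(c);print("rack",cv2.contourArea(c),r); b=cv2.boxPoints(r)
    for p in b: print(p.round(1),onz("top",p,.008).round(4))
# blue plate, fins
E
```

```text
top brass 35.5 [382.8 265.8] ((383.0, 265.5), (5.0, 10.0), 90.0) [378 263] [388 268]
top brass 36.5 [389.4 213.2] ((389.951171875, 212.9390106201172), (10.490996360778809, 5.190281867980957), 6.34019136428833) [385 210] [395 216]
side brass 81.0 [290.  285.6] ((289.7500305175781, 285.25), (10.435514450073242, 10.119288444519043), 71.56504821777344) [285 280] [296 290]
side brass 65.5 [368.  263.9] ((368.2500305175781, 264.2500305175781), (10.60660171508789, 8.485280990600586), 45.0) [363 259] [373 268]
greyTop 2519.5 ((368.9599914550781, 241.77999877929688), (42.00214385986328, 66.04376983642578), 8.13010311126709)
[[353, 207], [344, 270], [385, 277], [386, 269], [378, 269], [376, 263], [387, 263], [393, 217], [384, 216], [379, 212], [383, 211]]
greyTop 501.0 ((396.65716552734375, 245.4954071044922), (9.44417667388916, 112.99964141845703), 7.480885982513428)
[[408, 190], [405, 190], [390, 301], [388, 293], [402, 193], [400, 190], [385, 298], [393, 302]]
rack 442.5 ((247.4807891845703, 257.5961608886719), (10.59027099609375, 57.069793701171875), 11.309932708740234)
[236.7 284.5] [0.4735 0.1229 0.008 ]
[247.9 228.6] [0.6173 0.0918 0.008 ]
[258.3 230.7] [0.6113 0.0647 0.008 ]
[247.1 286.6] [0.4676 0.0962 0.008 ]
rack 1457.0 ((222.48233032226562, 252.58612060546875), (30.819807052612305, 57.16860580444336), 11.592175483703613)
[201.6 277.5] [0.4934 0.2134 0.008 ]
[213.1 221.5] [0.638  0.1827 0.008 ]
[243.3 227.7] [0.62   0.1037 0.008 ]
[231.8 283.7] [0.4759 0.1354 0.008 ]
```

```bash
python3 - <<'E'
from H import *
t=cv2.imread("pics/top0.png"); s=cv2.imread("pics/side0.png")
P1,e1=tri((380.3,265.3),(290,285.2)); P2,e2=tri((387.3,212.7),(368,263.7))
print("pin heads",P1.round(4),e1,P2.round(4),e2,"dist",np.linalg.norm(P1-P2))
g=cv2.cvtColor(t,cv2.COLOR_BGR2GRAY)
def sub(pts):
    p=np.array(pts,np.float32).reshape(-1,1,2); return cv2.cornerSubPix(g,p,(2,2),(-1,-1),(3,50,.01))[:,0]
up=lambda p:[((x+.5)/6-.5+180,(y+.5)/6-.5+200) for x,y in p]
c=up([(143,120),(477,183),(408,527),(68,458)])
print("manual"); W=[onz("top",p,.008) for p in c]; print(np.round(W,4)); print([round(float(np.linalg.norm(W[i]-W[(i+1)%4])),4) for i in range(4)],np.mean(W,0).round(4))
# plate shoulders ends z=.083, centre line of strip
a,b=[onz("top",p,.083) for p in up([(187,80),(96,520)])]
print("plate ends",a.round(4),b.round(4),np.linalg.norm(a-b),(a+b)/2, np.degrees(np.arctan2(*(a-b)[[1,0]])))
a,b=[onz("top",p,.123) for p in up([(137,220),(110,370)])]
print("tab ends",a.round(4),b.round(4),np.linalg.norm(a-b),(a+b)/2)
# side view: tab-top corners at z .123
us=lambda p:[((x+.5)/6-.5+155,(y+.5)/6-.5+165) for x,y in p]
a,b=[onz("side",p,.123) for p in us([(225,76),(390,50)])]
print("side tab",a.round(4),b.round(4),np.linalg.norm(a-b),(a+b)/2)
a,b=[onz("side",p,.083) for p in us([(70,205),(560,120)])]
print("side shoulders",a.round(4),b.round(4),np.linalg.norm(a-b),(a+b)/2)
# tray corners top z .014
ut=lambda p:[((x+.5)/4-.5+330,(y+.5)/4-.5+170) for x,y in p]
us2=lambda p:[((x+.5)/3-.5+230,(y+.5)/3-.5+240) for x,y in p]
a,b=[onz("top",p,.014) for p in ut([(95,146),(57,405)])]
print("tray front corners",a.round(4),b.round(4),np.linalg.norm(a-b),(a+b)/2)
W=[onz("side",p,.014) for p in us2([(377,190),(511,370),(192,488)])]
print("tray side far-right,near right,near left",np.round(W,4),np.linalg.norm(W[0]-W[1]),np.linalg.norm(W[1]-W[2]))
# bar ends in top at z=pin+.01
z=(P1+P2)[2]/2+.010
for zz in (z,):
    W=[onz("top",p,zz) for p in ut([(277,47),(321,50),(262,531),(219,526)])]
    print("bar",zz,np.round(W,4),[round(float(np.linalg.norm(W[i]-W[(i+1)%4])),4) for i in range(4)],np.mean(W,0))
E
```

```text
pin heads [ 0.518  -0.2136  0.1523] 0.0016171190760548956 [ 0.6357 -0.2354  0.1522] 0.0008947738739516807 dist 0.11976975730982668
manual
[[0.6437 0.2082 0.008 ]
 [0.6127 0.0626 0.008 ]
 [0.4656 0.095  0.008 ]
 [0.498  0.2412 0.008 ]]
[0.1489, 0.1507, 0.1498, 0.1493] [0.555  0.1517 0.008 ]
plate ends [0.6522 0.1773 0.083 ] [0.4757 0.2148 0.083 ] 0.18048138465142863 [0.56391949 0.19605598 0.083     ] -12.011511385638917
tab ends [0.5931 0.191  0.123 ] [0.5352 0.2017 0.123 ] 0.05887271174898644 [0.56414704 0.19632569 0.123     ]
side tab [0.5381 0.203  0.123 ] [0.5958 0.1892 0.123 ] 0.059319258307448226 [0.56690634 0.19607479 0.123     ]
side shoulders [0.4788 0.2146 0.083 ] [0.6549 0.1747 0.083 ] 0.18055063475043592 [0.5668542  0.19465371 0.083     ]
tray front corners [ 0.6693 -0.1847  0.014 ] [ 0.5026 -0.1531  0.014 ] 0.16962362348288135 [ 0.58594365 -0.16894449  0.014     ]
tray side far-right,near right,near left [[ 0.6703 -0.1846  0.014 ]
 [ 0.6469 -0.3124  0.014 ]
 [ 0.4804 -0.2826  0.014 ]] 0.12991969122115016 0.16913596866717626
bar 0.16224234181654112 [[ 0.705  -0.2623  0.1622]
 [ 0.7027 -0.287   0.1622]
 [ 0.436  -0.2391  0.1622]
 [ 0.4392 -0.2158  0.1622]] [0.0248, 0.2709, 0.0236, 0.2699] [ 0.57075614 -0.25104923  0.16224234]
```

```bash
cat >> H.py <<'E'
def quat(yawdeg,flip=False):
    # tool y down, tool z along normal (perp to plate length at yaw)
    a=np.radians(yawdeg); n=np.array([-np.sin(a),np.cos(a),0])*(-1 if flip else 1)
    y=np.array([0,0,-1.]); return R.from_matrix(np.c_[np.cross(y,n),y,n]).as_quat()
A0=np.radians(-10.4); N=np.array([-np.sin(A0),np.cos(A0),0]); Y=np.array([-np.cos(A0),-np.sin(A0),0]); M=np.array([.573,-.243,0])
E
python3 - <<'E'
from H import *; from workcell import *
print(onz("top",(146,208),0).round(3))
G=np.array([.5644,.1958,0])
for f in(False,True):
    print(f,[None if q is None else q.round(2) for q in (kinematics.solve_ik(G+[0,0,.27],quat(-12,f)),kinematics.solve_ik(M+[0,0,.30],quat(-10.4,f)),kinematics.solve_ik(M+[0,0,.2],quat(-10.4,f)))])
print(get_obs()["time_s"])
E
```

```text
[0.679 0.362 0.   ]
False [array([ 0.33,  0.26,  1.63, -0.  ,  1.26, -1.03]), array([-0.4 ,  0.28,  1.53, -0.  ,  1.33, -1.79]), array([-0.4 ,  0.36,  1.65, -0.  ,  1.13, -1.79])]
True [array([0.33, 0.26, 1.63, 0.  , 1.26, 2.11]), array([-0.4 ,  0.28,  1.53, -0.  ,  1.33,  1.35]), array([-0.4 ,  0.36,  1.65, -0.  ,  1.13,  1.35])]
0.1
```

```bash
python3 - <<'E'
from H import *; from workcell import *
G=np.array([.5644,.1958,0]); q=quat(-12)
bot.reach(G+[0,0,.27],q); o=get_obs(); print(o["time_s"],o["position"])
hand.move_gripper(.05)
bot.servo_line(G+[0,0,.108],q,velocity=.12); o=get_obs(); print(o["time_s"],o["position"],o["wrist_force"])
for n in("top","side"):
    r=vision.read_camera(n); cv2.imwrite(f"pics/{n}1.png",r["frame"][:,:,::-1])
E
python3 -c "
import cv2,numpy as np
t=cv2.imread('pics/top1.png');s=cv2.imread('pics/side1.png')
cv2.imwrite('pics/g1.png',np.hstack([cv2.resize(t[190:310,160:290],(390,360)),cv2.resize(s[100:265,125:300],(382,360))]))"
```

```text
1.8167 [0.56407429 0.19658924 0.26985144]
3.7583 [0.56493458 0.19596275 0.10875971] [ 0.13722716  0.45047295 -0.13757639]
```

View pics/g1.png

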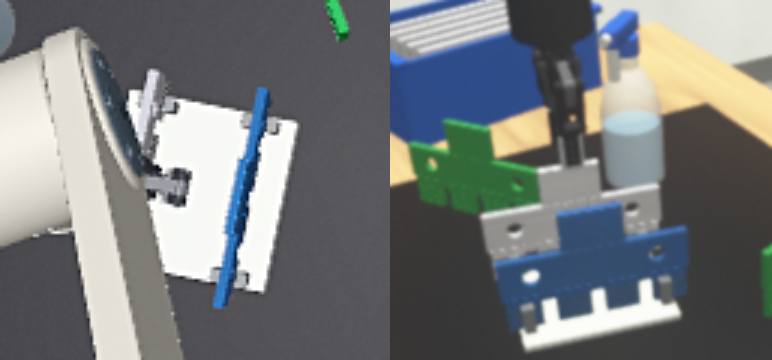

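```bash
python3 - <<'E'
from H import *; from workcell import *
n=np.array([.208,.978,0])
for k in(-.027,.027):
  for z in (.091,.098,.11): print(k,z,proj("side",np.array([.565,.196,z])+k*n).round(1))
s=cv2.imread('pics/side1.png'); cv2.imwrite('pics/g1b.png',cv2.resize(s[120:220,160:260],None,fx=6,fy=6,interpolation=cv2.INTER_CUBIC))
E
```

```text
-0.027 0.091 [209.1 194.1]
-0.027 0.098 [208.8 191.3]
-0.027 0.11 [208.2 186.4]
0.027 0.091 [204.4 182.7]
0.027 0.098 [204.1 179.9]
0.027 0.11 [203.5 175.2]
```

View pics/g1b.png

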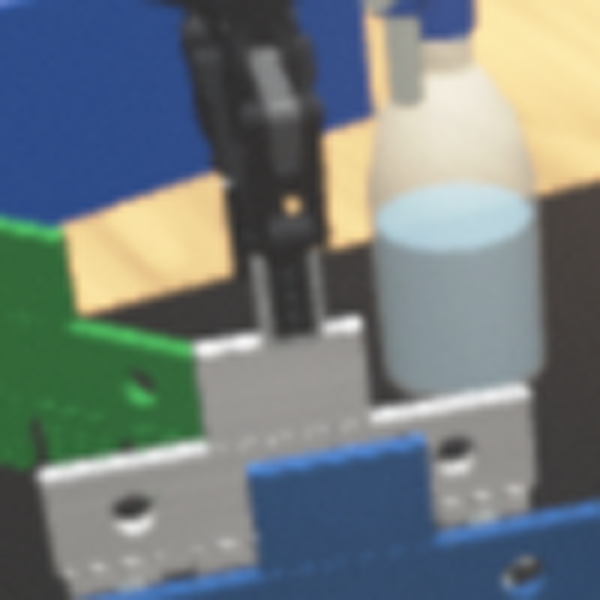

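```bash
python3 - <<'E'
from H import *; from workcell import *
o=get_obs(); print(o["position"],R.from_quat(o["orientation"]).as_matrix().round(3).tolist(),o["gripper_width"],o["time_s"],bot.tcp_to_tips,o["wrist_force"])
t=cv2.imread('pics/top1.png'); cv2.imwrite('pics/g1c.png',cv2.resize(t[200:300,160:280],None,fx=6,fy=6,interpolation=cv2.INTER_CUBIC))
n=np.array([.208,.978,0])
for k in(-.04,-.027,.027,.04):
  for z in (.091,.11,.14): print(k,z,proj("top",np.array([.565,.196,z])+k*n).round(1),proj("side",np.array([.565,.196,z])+k*n).round(1))
E
```

```text
[0.56488013 0.1959695  0.10872262] [[0.978, 0.001, 0.208], [-0.208, 0.0, 0.978], [0.001, -1.0, 0.001]] 0.0500468173220719 3.8583 0.017 [-0.40466183  0.13507366 -0.87820857]
-0.04 0.091 [218.9 251.8] [210.3 197.1]
-0.04 0.11 [217.8 251.6] [209.4 189.2]
-0.04 0.14 [216.  251.4] [207.9 176.5]
-0.027 0.091 [213.6 250.8] [209.1 194.1]
-0.027 0.11 [212.5 250.6] [208.2 186.4]
-0.027 0.14 [210.5 250.3] [206.7 173.7]
0.027 0.091 [191.7 246.6] [204.4 182.7]
0.027 0.11 [190.1 246.3] [203.5 175.2]
0.027 0.14 [187.5 245.9] [202. 163.]
0.04 0.091 [186.5 245.6] [203.3 180.1]
0.04 0.11 [184.8 245.3] [202.4 172.6]
0.04 0.14 [182.  244.9] [200.9 160.5]
```

View pics/g1c.png

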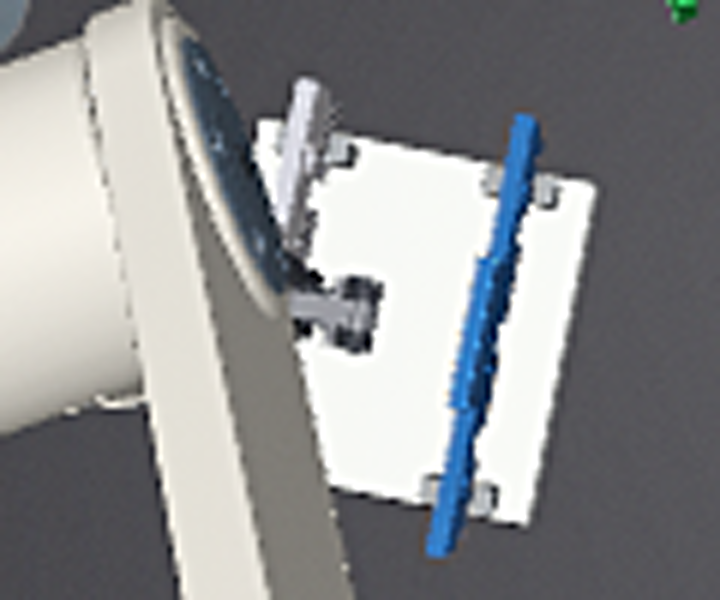

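```bash
python3 - <<'E'
import cv2,numpy as np
s=cv2.imread('pics/side1.png')[150:205,185:235]; s0=cv2.imread('pics/side0.png')[150:205,185:235]
f=lambda i:np.clip((cv2.resize(i,None,fx=7,fy=8,interpolation=cv2.INTER_NEAREST).astype(float)-90)*2.5,0,255).astype(np.uint8)
cv2.imwrite('pics/g1d.png',np.hstack([f(s),f(s0)]))
print(cv2.cvtColor(s,cv2.COLOR_BGR2GRAY)[15:45:2,10:40:2]); print(cv2.cvtColor(s0,cv2.COLOR_BGR2GRAY)[25:45:2,10:40:2])
E
```

```text
[[203 187  76  73 118  59  58  53  85  91  62  62  63  72 122]
 [ 95  73  61  72 118  64  54  50  78  98  62  65  62  70 119]
 [ 60  61  61  68 119  70  55  56  71 101  63  64  63  65 115]
 [ 60  61  61  64 120  77  52  54  64 109  64  66  67  65 113]
 [ 59  61  61  61 112  90  52  57  59 127 167 206 208  70 102]
 [ 69  93 118 142 145  99  63  74  86 144 189 185 164  75  95]
 [228 225 234 232 176 133 127 136 139 148 149 148 143  79  87]
 [186 161 153 154 151 149 149 150 151 150 151 150 149  87  81]
 [150 150 151 151 151 151 151 152 152 152 151 152 151  93  73]
 [151 151 152 152 153 153 153 153 153 152 153 152 151 101  65]
 [152 152 152 154 153 153 153 151 151 151 150 151 150 107  62]
 [151 151 150 151 151 152 152 152 151 151 150 149 150 129 117]
 [151 152 151 150 151 150 150 150 149 150 150 153 154 175 225]
 [145 149 149 149 150 151 155 150 159 162 146 162 154 151 153]
 [154 153 153 164 152 169 155 149 152 148 143 146 144 141 136]]
[[ 68  91 117 140 167 205 224 221 231 226 193 183 162  74  93]
 [225 222 232 229 194 184 181 156 149 151 147 146 141  78  87]
 [183 159 150 151 149 148 148 148 149 148 148 148 146  87  80]
 [148 148 148 148 149 148 149 149 149 150 150 149 149  91  72]
 [148 149 149 150 149 150 150 150 152 151 151 150 148 100  65]
 [149 149 150 150 150 151 150 149 148 148 149 148 148 105  61]
 [149 150 149 149 148 149 150 149 150 148 147 147 147 127 115]
 [148 149 149 148 148 147 147 148 147 147 148 151 152 171 223]
 [142 147 148 148 147 149 153 148 155 161 145 158 150 149 150]
 [151 150 150 162 149 167 153 146 149 145 140 143 142 137 134]]
```

View pics/g1d.png

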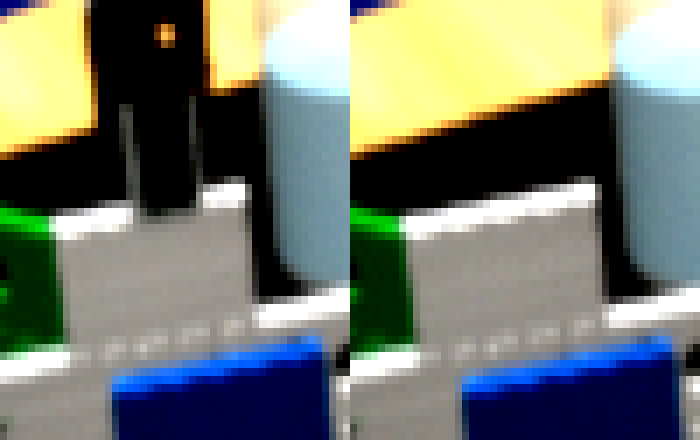

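```bash
python3 - <<'E'
from H import *
r=R.from_quat([0.6893472,-0.15950623,0.15932055,-0.68845854]).as_matrix(); p=np.array([.27436,.56105,.20932])
print(r.round(3))
for k in(-.0425,.0425,-.055,.055):
    for y in(.017,.004,-.02): print(k,y,proj("side",p+r@[0,y,k]).round(1),proj("top",p+r@[0,y,k]).round(1))
s=cv2.imread('pics/side0.png'); cv2.imwrite('pics/g0e.png',cv2.resize(s[0:120,0:100],None,fx=5,fy=5,interpolation=cv2.INTER_CUBIC))
E
```

```text
[[ 0.898 -0.001  0.439]
 [-0.439 -0.001  0.898]
 [ 0.    -1.    -0.001]]
-0.0425 0.017 [ 22.7 127.4] [ 39.2 399. ]
-0.0425 0.004 [ 20.8 122.1] [ 35.6 401. ]
-0.0425 -0.02 [ 17.3 112. ] [ 28.9 405. ]
0.0425 0.017 [ 37.4 114.9] [  3.9 381.1]
0.0425 0.004 [ 35.8 109.9] [-1.000e-01  3.829e+02]
0.0425 -0.02 [ 32.7 100.3] [ -7.9 386.3]
-0.055 0.017 [ 20.4 129.4] [ 44.4 401.6]
-0.055 0.004 [ 18.4 124. ] [ 40.9 403.7]
-0.055 -0.02 [ 14.8 113.9] [ 34.3 407.7]
0.055 0.017 [ 39.4 113.2] [ -1.3 378.5]
0.055 0.004 [ 37.8 108.2] [ -5.4 380.3]
0.055 -0.02 [34.7 98.8] [-13.2 383.6]
```

View pics/g0e.png

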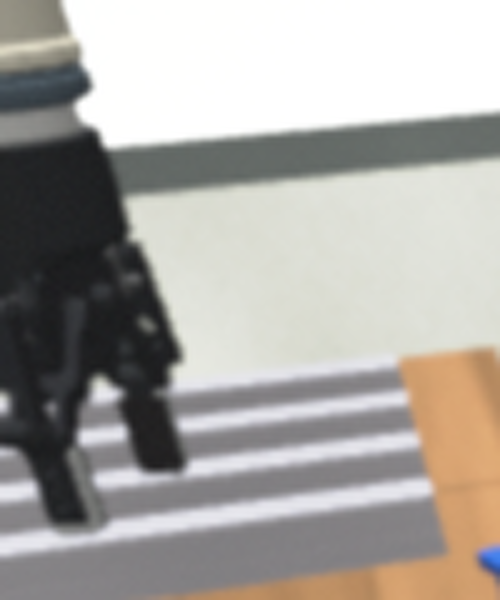

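```bash
python3 - <<'E'
from H import *; from workcell import *
G=np.array([.5644,.1958,0]); q=quat(-12)
bot.servo_line(G+[0,0,.083],q,velocity=.08); o=get_obs(); print(o["time_s"],o["position"],o["wrist_force"])
s=vision.read_camera("side")["frame"][:,:,::-1]; cv2.imwrite("pics/side2.png",s)
cv2.imwrite('pics/g2.png',cv2.resize(s[120:220,160:260],None,fx=6,fy=6,interpolation=cv2.INTER_CUBIC))
E
```

```text
4.3167 [0.56386027 0.19564817 0.08214876] [-0.10223315 -0.32750305 -0.18748466]
```

View pics/g2.png

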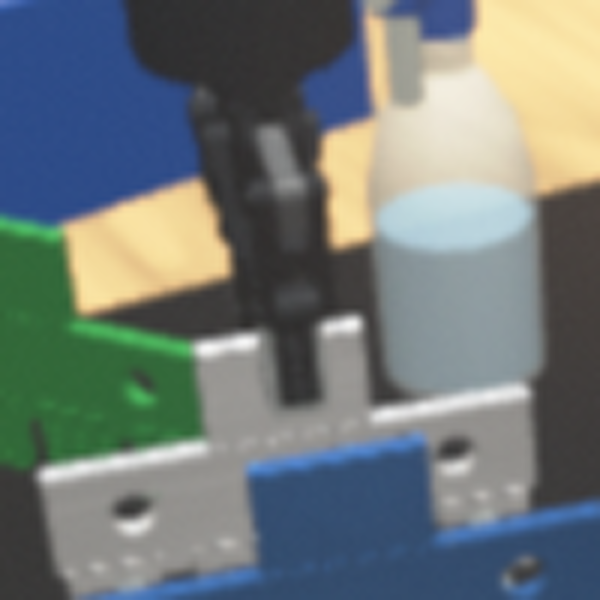

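```bash
python3 - <<'E'
from H import *; from workcell import *
G=np.array([.5644,.1958,0]); q=quat(-12)
bot.servo_line(G+[0,0,.072],q,velocity=.05); o=get_obs(); print(o["time_s"],o["position"],o["wrist_force"])
hand.move_gripper(.0,strength=40); o=get_obs(); print(o["time_s"],o["position"],o["wrist_force"],o["gripper_width"])
s=vision.read_camera("side")["frame"][:,:,::-1]; cv2.imwrite("pics/side3.png",s)
cv2.imwrite('pics/g3.png',cv2.resize(s[120:220,160:260],None,fx=6,fy=6,interpolation=cv2.INTER_CUBIC))
E
```

```text
4.7333 [0.56412324 0.19569558 0.07161263] [-0.10087737  0.72280918  0.42411053]
5.1833 [0.56457538 0.19581165 0.07226725] [ 0.09527578 -0.76267925  1.93339335] 0.007245666951061339
```

View pics/g3.png

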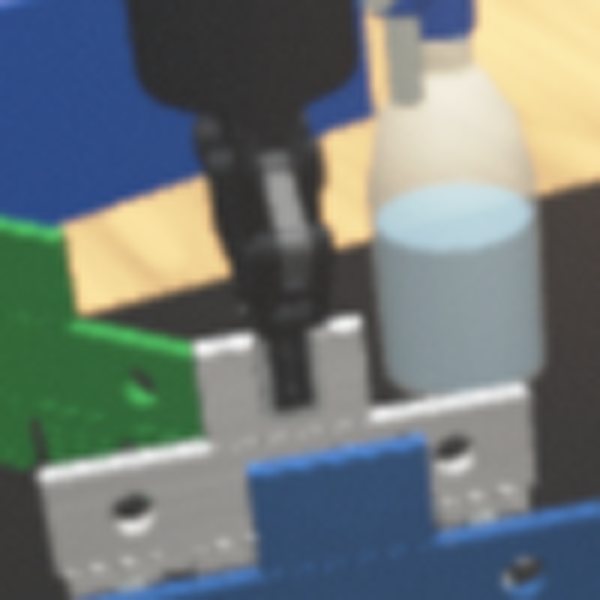

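```bash
python3 - <<'E'
from H import *; from workcell import *
hand.move_gripper(.0,strength=60)
G=np.array([.5644,.1958,0]); q=quat(-12)
bot.servo_line(G+[0,0,.13],q,velocity=.10); o=get_obs(); print(o["time_s"],o["position"],o["wrist_force"],o["gripper_width"])
bot.servo_line(G+[0,0,.272],q,velocity=.2); o=get_obs(); print(o["time_s"],o["position"],o["wrist_force"],o["gripper_width"])
p=M+N*.06; bot.reach([p[0],p[1],.272],quat(-10.4))
bot.dwell(.3);o=get_obs(); print(o["time_s"],o["position"],o["wrist_force"],o["ft_torque"],o["gripper_width"])
for n in("top","side"):
    r=vision.read_camera(n); cv2.imwrite(f"pics/{n}4.png",r["frame"][:,:,::-1])
E
```

```text
6.1833 [0.56394513 0.19564056 0.12953922] [-0.22221625 -0.69327464 -2.80800322] 0.006889364445722585
7.0417 [0.56357294 0.19552043 0.2704273 ] [-0.36932917 -0.57188799 -2.78627505] 0.006927645601436005
8.7583 [ 0.58402919 -0.18326453  0.27202319] [-0.33315694 -0.22483813 -3.00414729] [-0.02878186 -0.02548132  0.01584712] 0.006695965855472096
```

View pics/side4.png

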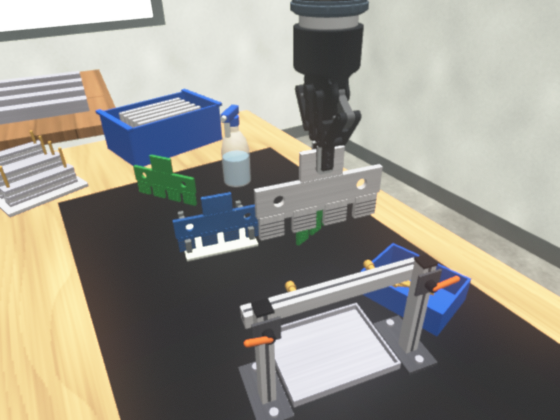

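View pics/top4.png

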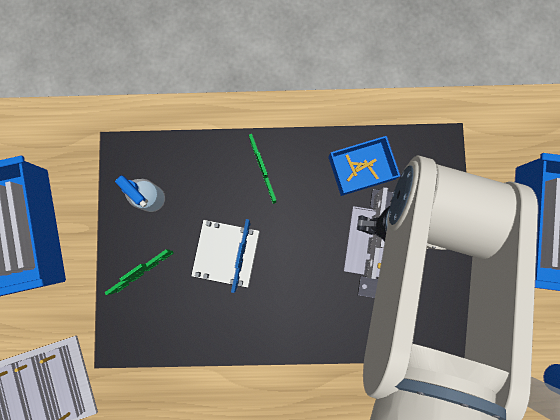

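The side view shows the plate held upright and level, with its holes at about (278,201) and (361,184). I'll compare these with the prediction.

```bash
python3 - <<'E'
from H import *
T=np.array([.5840,-.1833,.2720])
for nm,y,z in(("hole+y",.06,-.0086),("hole-y",-.06,-.0086),("sh+y",.09,.0194-.008+.0),("tabL",.03,.0514),("tabR",-.03,.0514)):
    print(nm,proj("side",T+Y*y+[0,0,z]).round(1),proj("top",T+Y*y+[0,0,z]).round(1))
s=cv2.imread("pics/side4.png"); cv2.imwrite("pics/g4.png",cv2.resize(s[140:245,250:390],None,fx=5,fy=5,interpolation=cv2.INTER_CUBIC))
t=cv2.imread("pics/top4.png"); cv2.imwrite("pics/g4t.png",cv2.resize(t[180:310,330:430],None,fx=4.5,fy=4.5,interpolation=cv2.INTER_CUBIC))
E
```

```text
hole+y [276.5 199.2] [373.2 262.5]
hole-y [359.1 181.9] [381.1 203.2]
sh+y [253.5 190.1] [373.5 278.1]
tabL [298.6 152.4] [382.8 246.6]
tabR [342.3 144.6] [387.  214.7]
```

View pics/g4.png

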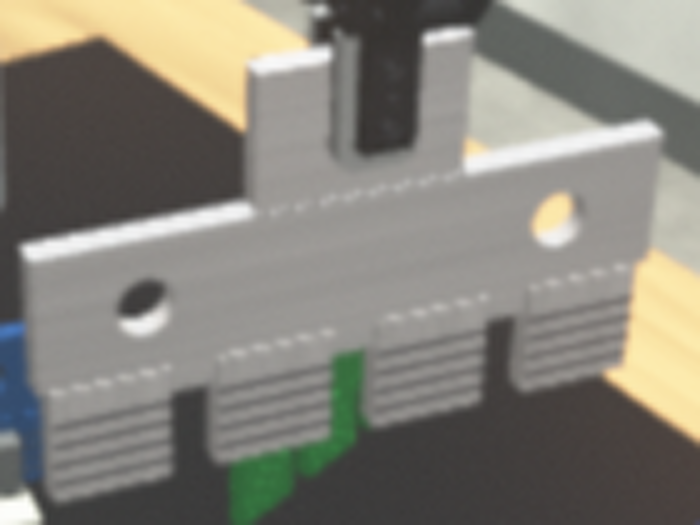

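View pics/g4t.png

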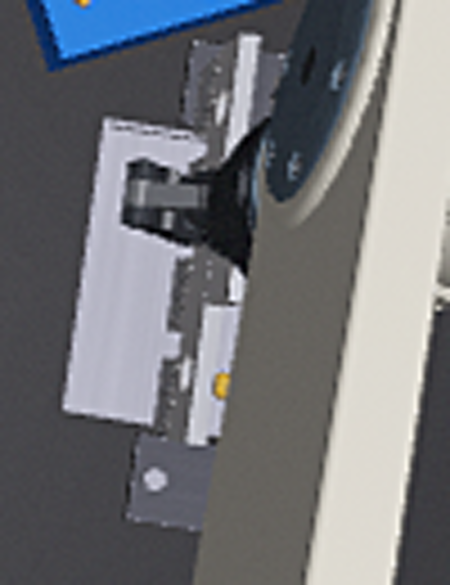

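```bash
python3 - <<'E'
from H import *
for y in(.06,-.06):print(proj("side",M+N*.019+Y*y+[0,0,.1522]).round(1),proj("top",M+N*.019+Y*y+[0,0,.1522]).round(1))
# plate hole midpoint from side rays intersected w/ plane through near face
T=np.array([.5840,-.1833,.2720])
for px in((278.8,201.4),(361.2,184.0)):
    o,d=ray("side",px); X=o+d*(((T-.004*N-o)@N)/(d@N)); print((X-T)@Y,X[2])
E
```

```text
[289.  285.4] [380.4 265.2]
[367.4 263.7] [387.3 212.7]
0.058446524594902835 0.2620188255856785
-0.061078728993666974 0.2619067852116316
```

```bash
cat >> H.py <<'E'
def SP(x,y,z): return M+N*x+Y*y+[0,0,z]
def fs(o,f0=None):
    f=o["wrist_force"]-(0 if f0 is None else f0); return np.array([f@N,f@Y,f[2]])
E
python3 - <<'E'
from H import *; from workcell import *
q=quat(-10.4)
bot.servo_line(SP(-.010,0,.272),q,velocity=.15)
bot.servo_line(SP(-.010,0,.240),q,velocity=.08); bot.dwell(.3)
F=[]
for i in range(5): F.append(get_obs()["wrist_force"]); bot.dwell(.02)
f0=np.mean(F,0); o=get_obs(); print(o["time_s"],o["position"],f0,np.std(F,0))
z=.240; t0=o["time_s"]
while z>.205:
    z-=.001; bot.servo_line(SP(-.010,0,z),q,velocity=.02); o=get_obs(); f=fs(o,f0)
    if f[2]>1.2: print(round(z,4),o["position"][2].round(4),f.round(1))
    if f[2]>4: break
bot.dwell(.1); o=get_obs(); print(z,o["position"],fs(o,f0).round(2),(o["ft_torque"]).round(3),o["time_s"])
E
```

```text
10.4083 [ 0.57132577 -0.25292588  0.24032668] [ 0.35547446 -0.06564995 -2.64664004] [0.45074604 0.29849544 0.43379745]
0.223 0.2237 [0.9 2.4 7.2]
0.22299999999999998 [ 0.57133945 -0.25294925  0.22365268] [0.84 3.59 7.96] [ 0.138  0.434 -0.105] 14.7583
```

```bash
python3 - <<'E'
from H import *; from workcell import *
q=quat(-10.4)
bot.servo_line(SP(-.010,0,.240),q,velocity=.08)
bot.servo_line(SP(.055,0,.240),q,velocity=.15)
bot.servo_line(SP(.055,0,.1587),q,velocity=.12)
bot.servo_line(SP(.036,0,.1587),q,velocity=.08);bot.dwell(.2)
F=[]
for i in range(5): F.append(get_obs()["wrist_force"]); bot.dwell(.02)
f0=np.mean(F,0); np.save("f0.npy",f0); o=get_obs(); print(o["time_s"],o["position"],f0)
s=vision.read_camera("side")["frame"][:,:,::-1]; cv2.imwrite("pics/side5.png",s)
x=.036
while x>.021:
    x-=.001; bot.servo_line(SP(x,0,.1587),q,velocity=.02); o=get_obs(); f=fs(o,f0)
    if np.abs(f).max()>1.5: print(round(x,4),((o["position"]-M)@N).round(4),f.round(1))
    if np.abs(f).max()>5: break
bot.dwell(.1); o=get_obs(); print(x,o["position"],fs(o,f0).round(2),o["ft_torque"].round(3),o["time_s"])
s2=vision.read_camera("side")["frame"][:,:,::-1]; cv2.imwrite("pics/side6.png",s2)
c=lambda i:cv2.resize(i[190:360,230:420],None,fx=4,fy=3.5,interpolation=cv2.INTER_CUBIC)
cv2.imwrite("pics/g6.png",c(s2)); cv2.imwrite("pics/g5.png",c(s))
E
```

```text
17.2083 [ 0.57951258 -0.20737123  0.15868058] [-0.04712168 -0.03421058 -2.28768657]
0.020999999999999984 [ 0.57680653 -0.22238139  0.15871617] [ 0.07  0.61 -0.52] [-0.004 -0.051  0.049] 21.1083
```

View pics/g6.png

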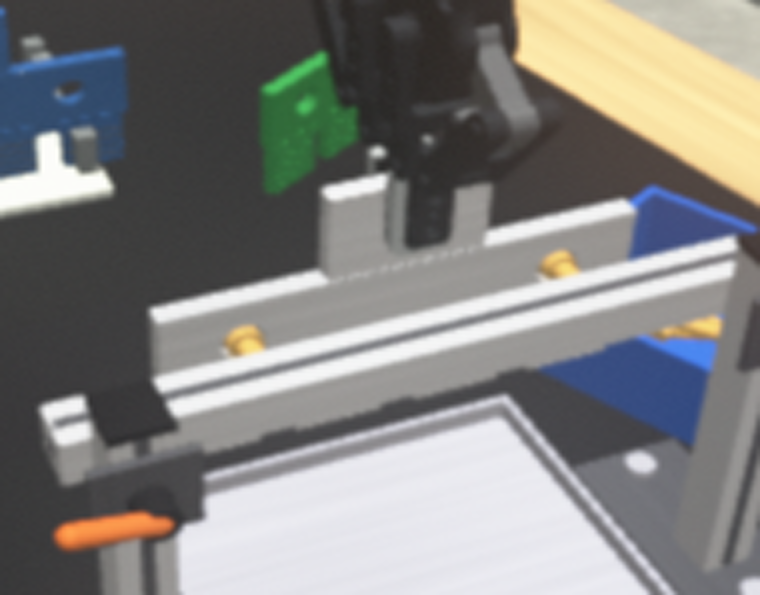

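The side view shows both brass heads, at about (291,287) and (370,265), entering the holes with no contact force. I'll continue under the same force guard.

```bash
python3 - <<'E'
from H import *; from workcell import *
q=quat(-10.4); f0=np.load("f0.npy")
x=.021
while x>.002:
    x-=.001; bot.servo_line(SP(x,0,.1587),q,velocity=.02); o=get_obs(); f=fs(o,f0)
    if np.abs(f).max()>1.5: print(round(x,4),((o["position"]-M)@N).round(4),f.round(1),o["ft_torque"].round(2))
    if np.abs(f).max()>5: break
bot.dwell(.1); o=get_obs(); print(x,o["position"],((o["position"]-M)@N).round(4),fs(o,f0).round(2),o["ft_torque"].round(3),o["time_s"])
s2=vision.read_camera("side")["frame"][:,:,::-1]; cv2.imwrite("pics/side7.png",s2)
c=lambda i:cv2.resize(i[190:360,230:420],None,fx=4,fy=3.5,interpolation=cv2.INTER_CUBIC)
cv2.imwrite("pics/g7.png",c(s2))
E
```

```text
0.013 0.0129 [1.7 0.3 0.6] [0.   0.02 0.04]
0.004 0.0044 [2.7 0.1 1. ] [ 0.55 -0.06 -0.02]
0.003 0.0042 [7.1 0.  1. ] [ 1.28 -0.19 -0.04]
0.0029999999999999897 [ 0.57375077 -0.23888111  0.15874094] 0.0042 [6.79 0.85 1.43] [ 1.316 -0.268 -0.025] 25.7583
```

View pics/g7.png

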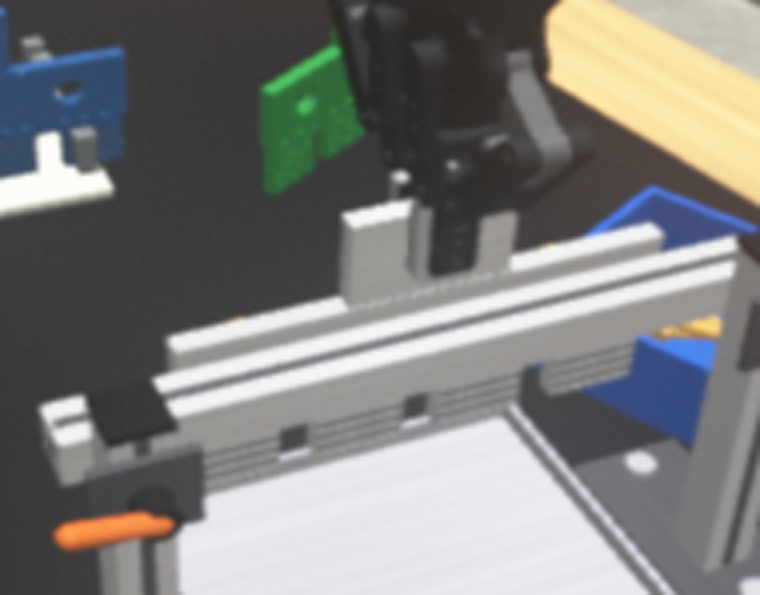

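```bash
python3 - <<'E'
from H import *; from workcell import *
q=quat(-10.4); f0=np.load("f0.npy")
z=.1587
while z>.150:
    z-=.0005; bot.servo_line(SP(.0038,0,z),q,velocity=.02); o=get_obs(); f=fs(o,f0)
    print(round(z,4),o["position"][2].round(4),f.round(1),o["ft_torque"].round(2))
    if np.abs(f).max()>8 or f[2]>3.2: break
bot.dwell(.2); o=get_obs(); print(o["position"],((o["position"]-M)@N).round(4),fs(o,f0).round(2),o["ft_torque"].round(3),o["time_s"])
s2=vision.read_camera("side")["frame"][:,:,::-1]; cv2.imwrite("pics/side8.png",s2)
cv2.imwrite("pics/g8.png",cv2.resize(s2[190:360,230:420],None,fx=4,fy=3.5,interpolation=cv2.INTER_CUBIC))
E
```

```text
0.1582 0.1582 [ 5.3 -0.5  0.8] [ 1.01 -0.22 -0.04]
0.1577 0.1578 [5.  0.3 1.5] [ 1.08 -0.21 -0.01]
0.1572 0.1573 [ 5.  -0.9  1.8] [ 1.09 -0.19 -0.07]
0.1567 0.1569 [5.9 0.5 2.5] [ 1.07 -0.24 -0.  ]
0.1562 0.1564 [ 5.4 -0.8  1.7] [ 1.09 -0.28 -0.  ]
0.1557 0.1559 [6.3 0.6 1.9] [ 1.09 -0.2  -0.06]
0.1552 0.1554 [ 5.6 -0.7  1.7] [ 1.08 -0.21 -0.02]
0.1547 0.155 [ 5.9 -0.1  2.6] [ 1.09 -0.21 -0.05]
0.1542 0.155 [5.9 0.9 7.3] [ 1.18  0.   -0.07]
[ 0.57407869 -0.23884517  0.15496572] 0.0043 [6.14 1.26 6.38] [ 1.187  0.067 -0.022] 28.2583
```

View pics/g8.png

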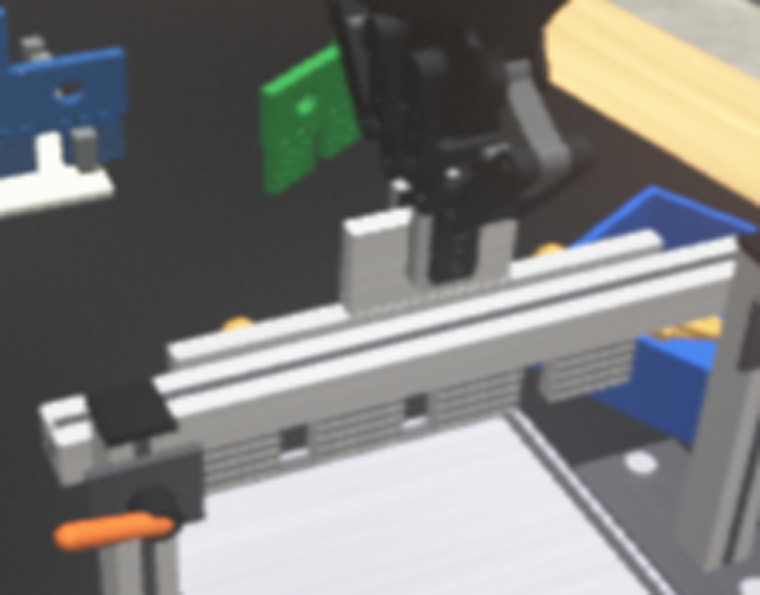

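```bash
python3 - <<'E'
from H import *; from workcell import *
q=quat(-10.4); f0=np.load("f0.npy")
bot.servo_line(SP(.0044,0,.1546),q,velocity=.02); o=get_obs(); print(fs(o,f0).round(2))
hand.move_gripper(.0,strength=25); o=get_obs(); print(fs(o,f0).round(2))
hand.move_gripper(.03); bot.dwell(.2); o=get_obs(); print(o["time_s"],o["position"],fs(o,f0).round(2),o["gripper_width"])
s2=vision.read_camera("side")["frame"][:,:,::-1]; cv2.imwrite("pics/side9.png",s2)
cv2.imwrite("pics/g9.png",cv2.resize(s2[190:360,230:420],None,fx=4,fy=3.5,interpolation=cv2.INTER_CUBIC))
E
```

```text
[3.87 1.04 5.78]
[4.18 0.87 8.01]
29.325 [ 0.57374706 -0.23876717  0.15451879] [-0.48 -0.08  1.77] 0.030109630080611165
```

View pics/g9.png

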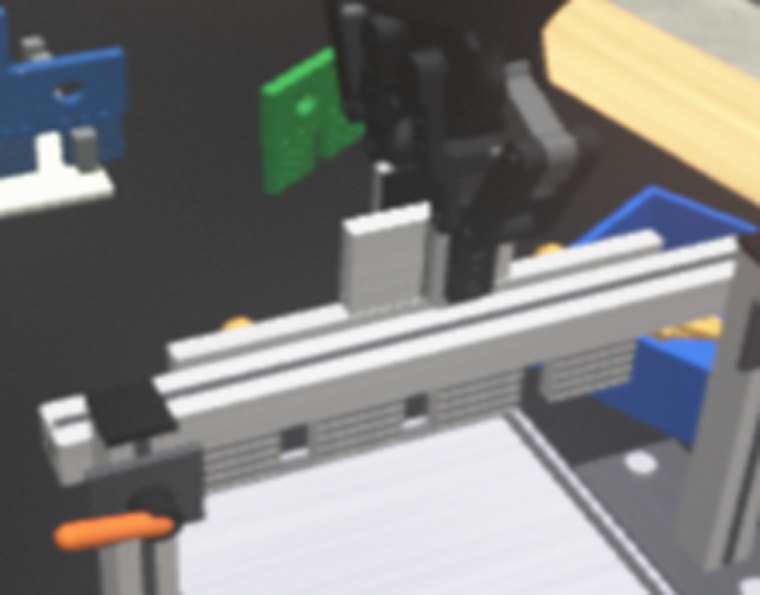

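```bash
python3 - <<'E'
from H import *; from workcell import *
q=quat(-10.4); f0=np.load("f0.npy")
bot.servo_line(SP(.0044,0,.19),q,velocity=.06); o=get_obs(); print(o["time_s"],fs(o,f0).round(2))
bot.servo_line(SP(.0044,0,.30),q,velocity=.15)
bot.goto_joints([.55,.1,1.5,0,1.5,-1.8]); bot.dwell(.5); print(get_obs()["time_s"])
for n in("top","side"):
    r=vision.read_camera(n); cv2.imwrite(f"pics/{n}10.png",r["frame"][:,:,::-1])
s=cv2.imread("pics/side10.png"); t=cv2.imread("pics/top10.png")
cv2.imwrite("pics/g10.png",np.hstack([cv2.resize(s[220:360,230:420],(410,400)),cv2.resize(t[170:320,330:440],(370,400))]))
E
```

```text
30.1167 [ 0.01 -0.17  1.28]
33.5
```

View pics/g10.png

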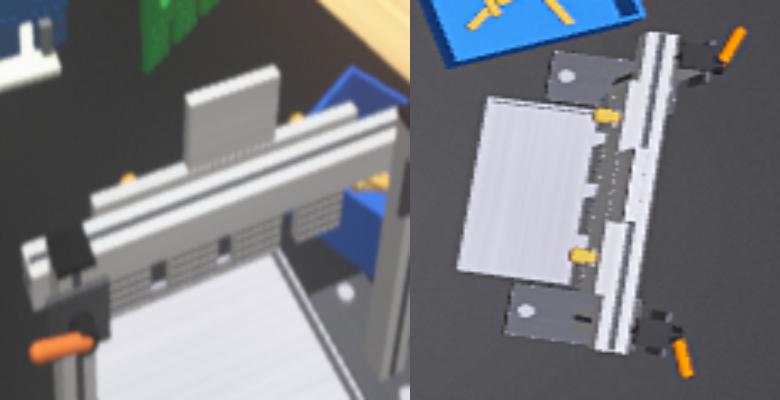

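View pics/side10.png

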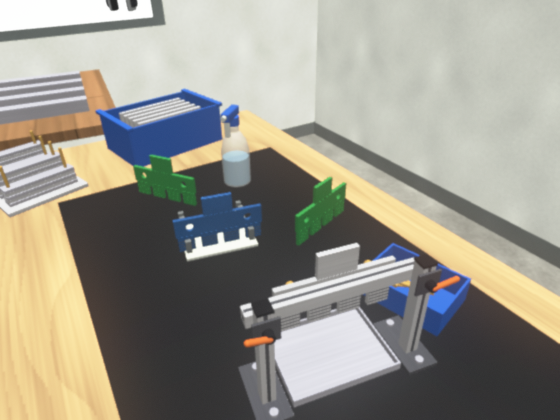

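```bash
python3 - <<'E'
from H import *
for p in((316.2,255),(358.8,245.2)):
    X=onz("side",p,.206); print(((X-M)@N).round(4),((X-M)@Y).round(4))
E
```

```text
0.0037 0.0291
0.0014 -0.0307
```

```bash
python3 -c "
from workcell import *
hand_in(); print(get_obs()['time_s'])"
```

```text
the job is handed in; nothing more can be done
the job is handed in; nothing more can be done
```

The bare plate is hanging from both pins, home against the bar and released. I handed the job in at about 33.5 s of the 58 s allowed; no verdict is reported.

- **Finding the pins:** I lowered the plate's lower edge lightly onto the bar top (about 7–8 N), which put the pin axes at about 0.15 m. The camera estimate was 0.152 m.
- **Hanging:** Both holes went over the pin heads with less than 2 N. The plate met the bar at x ≈ 4.2 mm (about 7 N), then came down 3.7 mm onto the necks; 3.5 mm was expected. I released it there and lifted clear.
- **Final checks:** The last side view has the plate within about 1 mm of centre between the pins, near x = 1.4–3.7 mm (4 expected, so 0–2.5 mm short by a rough edge reading). By eye it is level against the bar with both pin heads in front. I did not measure its upright angle separately. The blue plate, bottle and bin look unmoved.
- **Disagreement:** The pictures showed the fingertips about 37 mm higher than the stated 17 mm ahead of the TCP implies. I set the grasp height from the pictures instead. The grip closed to 7.2 mm on the 8 mm tab and held.

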